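# Hang the green half-sole pattern on the empty post

### The job

In the shoemaker's workshop, hang the green half-sole pattern by its hole on the empty post: lower it over the post, without dropping it, until it lies flat on the post's round red foot, and let go. Do not disturb the yellow pattern lying on the bench.

Things in the scene. Friction and masses are not known exactly. Their poses are not given: they have to be found in the camera images.
- green_pattern: Green plastic half-sole plate, 8 mm thick, 152 x 84 mm, 0.12 kg, lying flat, with an upright light-wood block on top to hold it by: 56 mm along x, 24 mm across y (grip this), from 8 to 42 mm above the underside. Origin: on the underside below the block's middle, near the balance point. x: along the plate to its narrow end with the hole; z up. Plate spans x = -62 (broad end) to +90 mm.
- green_hole (a point): Centre of the round hole right through the green pattern, on the underside, 60 mm from the pattern's origin along its own +x. The hole is 32 mm in diameter, the rim around it 14 mm wide.
- empty_stand: The empty post: a bare upright steel post 12 mm in diameter in the middle of a round red foot, 160 mm in diameter, fixed to the bench. Origin: on the bench at the post's axis, z up. Foot's top at 12 mm, post's rounded top at 74 mm. The pattern may point any way round the post. A second, equal stand elsewhere already carries a blue pattern and is not the one.
- yellow_pattern: An equal half-sole pattern of yellow plastic with the same wooden block, lying flat on the bench; leave it alone. Origin and axes as for the green pattern.
Things that resemble listed ones, but are neither listed nor needed, are in the scene too. What is shaped like the green_pattern but black or grey is not meant.

How it is judged:
By the outcome, as a careful person would: the job done as asked, in the order asked, and still so for the second after the job is handed in, with the robot touching nothing.
It also fails if it takes over 32 s, if anything falls off the work surface, if the arm or the gripper's body presses on something with over 40 N, if the wrist force passes 120 N, or if a joint passes its speed limit or range.

### The arm

A 7-joint arm with a two-finger parallel gripper is mounted at the origin on the work surface. World frame = base frame: x ahead of the robot, y to its left, z up, the work surface at z = 0. Lengths are in m, angles in rad, forces in N, time in s.
With the tool pointing down it reaches from about 0.4 to 0.75 m from the base axis. Payload 19.5 kg.
Tool frame: the origin (TCP) lies midway between the tips of the shut fingers; the grasp point (between the pads) lies manip.hold_point_z behind it (manip.hold_point_z is the distance from the TCP to the grasp point, in m); z points along the fingers, y is the line along which they close (so a half turn about z gives the same grasp; the last joint's range is limited). The gripper opens to 85 mm and grips with 20 to 120 N. Pads are 22 mm wide; open, the fingers measure 114 mm over their backs; the gripper's body (76 mm by 85 mm) begins 54 mm behind the grasp point. The pads swing forward as they close: fully open they stand 13 mm farther back than shut.
Start: joints at [1.112, 0.707, -0.028, 1.485, 0.022, 0.951, -0.075], TCP at [0.233, -0.526, 0.231] pointing down, gripper open.
Joint ranges: [-2.71, 2.71], [-0.32, 2.16], [-1.57, 1.52], [0, 2.45], [-1.46, 4.6], [0, 2.02], [-2.83, 2.83]. Speed limits (rad/s): [1.89, 1.89, 2.57, 2.57, 3.01, 3.01, 3.01].

### API

Orientations are given as a 3x3 rotation matrix whose columns are the frame's x, y, z axes.
In Python, from rig import manip gives the robot as it stands. The module is installed in compiled form; this text tells all that it offers.
- The arm moves only by the shell command python3 -m creep 'ROWS'. ROWS is JSON, a list of rows, each a list of 5 numbers: the shift along the tool's x, y, z normalised to -1 to 1, where 1 is 6 cm, then the turn about the tool's z normalised to -1 to 1, where 1 is 8 degrees, then the opening, from 0 (shut) to 1 (fully open). In form: [[tx, ty, tz, turn, gripper], ...]. A call has 1 to 20 rows; each row shifts and turns the commanded pose from where the row before left it, along the tool's axes as they then stand; what a row does not reach is not made up. A row lasts 1/8 s, in which the tool goes at most 62.5 mm and 10.7 degrees, less where a joint would pass 70% of its speed; a pose out of reach is approached as far as the arm can. A call with a number of a shift or a turn outside -1 to 1 is refused whole. A call with a gripper value outside its range is refused whole. The fingers move at their own pace and stop on an object; the grip force is fixed at half the most. Time passes only in rows, so rows that do not move let the fingers close. It gives the time, the measured TCP pose, the force, the opening and the grip force at its end, in the units of the state.
- manip.sense(): the state, without advancing time (a new reading comes with each control period).
- manip.camera(name): name is "scene" or "top" or "wrist"; returns a dict with "pixels" (400x640x3 uint8, red, green, blue), "z_map" (400x640 float32, m along the optical axis (not along the pixel's ray), 0 where there is no reading), "K" (3x3 intrinsics, pixels), "k1" (the pictures are not rectified: a ray, as slopes to the right and down, at radius r is drawn at 1 + k1 r^2 times it, then the intrinsics apply), "R" (3x3) and "t" (3): a world point X has camera coordinates R X + t. Camera axes: x right, y down, z forward; pixel columns grow to the right and rows downward; lengths in m; the calibration is good to about 2 mm. A picture is of the moment at which its call begins.
- manip.finish_job(): hands the job in; it is judged then, once.
Trained networks look in the newest picture that a camera, given by its name, has taken for a name from the list of things; names that differ only in an ending like _2 or _b are one class to them, and where a whole thing is asked for, a point or a joint stands for the part that bears it (a point fixed in the world has none). Each returns a list of dicts, best first, with "score" (0 to 1); they miss things now and then, are a little off and sometimes report something else, mostly with a low value. They report only what shows in the picture. A call takes as long as a camera call. They do not tell look-alikes from the thing itself.
- manip.boxes_of(target, camera): "xyz" ([x, y, z] in m, in world coordinates, good to about 4 mm: the middle of the surface that is visible of it).
- manip.outline_of(target, camera): "pixels" (400x640 bool, what is visible of it).
The state is a dict: "clock": time; "joint_pos": joint angles; "joint_vel": joint speeds; "joint_efforts": joint torques, N m; "tcp_pos": TCP position; "tcp_rot": TCP orientation; "force": force on the tool from outside, world axes, zero at the start; "moment": the same for the moment, N m; "width": finger opening in m; "grasp_force": force on a finger pad.
Only numpy, scipy, OpenCV 4.12 (cv2) and the standard library are available. Lean on these libraries where they do the work, as an engineer would, in place of code of your own. Each camera call takes 0.05 s, during which the arm holds its last target. There are 200 camera calls.

## Working session

There is one attempt and no reset: what is moved stays moved. The work goes in short steps, Python scripts to look and compute and a shell command to move; the robot and the scene stay as the last step left them, time stands still between calls to the robot, and variables do not carry over. Pictures are saved under pics/ and viewed, at most 10 in all, crops included, and the job is handed in when it is done.

```bash
mkdir -p pics
cat > h.py <<'E'
import numpy as np, cv2
from rig import manip
def cloud(c):
    z=c["z_map"]; K=c["K"]; v,u=np.mgrid[0:400,0:640].astype(float)
    d=np.array([c["k1"],0,0,0,0],float)
    p=cv2.undistortPoints(np.stack([u.ravel(),v.ravel()],1)[:,None],K,d)[:,0]
    P=np.c_[p,np.ones(len(p))]*z.reshape(-1,1)
    W=((P-c["t"])@c["R"]).reshape(400,640,3); W[z==0]=np.nan
    return W
def proj(c,X):
    p=(c["R"]@np.asarray(X)+c["t"]); s=p[:2]/p[2]; s=s*(1+c["k1"]*(s@s)); return (c["K"]@np.r_[s,1])[:2]
def save(n,img): cv2.imwrite("pics/"+n,img[...,::-1])
E
python3 - <<'E'
from h import *
for n in ["top","scene"]:
    c=manip.camera(n); save(n+"0.png",c["pixels"]); W=cloud(c)
    for t in ["green_pattern","green_hole","empty_stand","yellow_pattern"]:
        for b in manip.boxes_of(t,n): print(n,t,round(b["score"],2),np.round(b["xyz"],3),np.round(proj(c,b["xyz"])))
s=manip.sense();print(s["clock"],s["tcp_pos"],s["tcp_rot"].round(3) if hasattr(s["tcp_rot"],'round') else s["tcp_rot"],manip.hold_point_z,s["width"])
E
```

```text
top green_pattern 0.9 [ 0.591 -0.568  0.005] [490. 161.]
top green_pattern 0.87 [ 0.279 -0.204  0.01 ] [358. 281.]
top green_pattern 0.58 [ 0.556 -0.103  0.004] [317. 176.]
top green_hole 0.97 [ 0.279 -0.202  0.007] [356. 281.]
top green_hole 0.93 [ 0.59  -0.566  0.008] [490. 161.]
top green_hole 0.69 [ 0.554 -0.1    0.009] [316. 177.]
top empty_stand 0.93 [0.473 0.337 0.012] [150. 209.]
top empty_stand 0.74 [ 0.554 -0.103  0.008] [317. 177.]
top yellow_pattern 0.67 [0.542 0.122 0.01 ] [232. 182.]
scene green_pattern 0.69 [ 0.299 -0.192  0.01 ] [354. 176.]
scene green_pattern 0.64 [ 0.604 -0.564  0.009] [208. 164.]
scene green_pattern 0.6 [ 0.566 -0.094  0.008] [306. 230.]
scene green_hole 0.88 [ 0.292 -0.193  0.003] [355. 177.]
scene green_hole 0.74 [ 0.602 -0.562  0.006] [208. 165.]
scene green_hole 0.65 [ 0.567 -0.092  0.011] [306. 229.]
scene empty_stand 0.76 [0.487 0.352 0.009] [463. 313.]
scene yellow_pattern 0.56 [0.556 0.135 0.006] [369. 275.]
0.5 [ 0.23277129 -0.52572418  0.23123715] [[ 0.914  0.405 -0.   ]
 [ 0.405 -0.914  0.   ]
 [ 0.    -0.    -1.   ]] 0.0187 0.08488946737243913
```

View pics/top0.png

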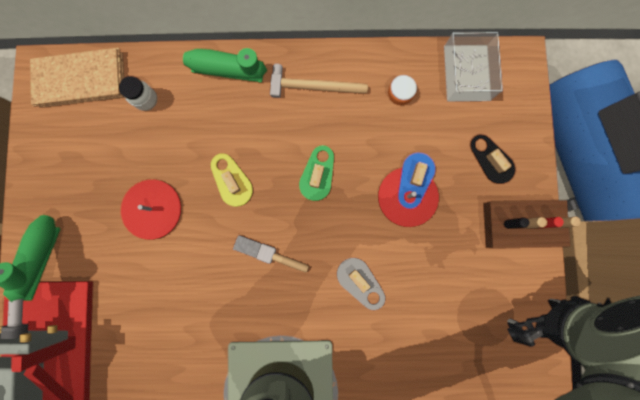

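View pics/scene0.png

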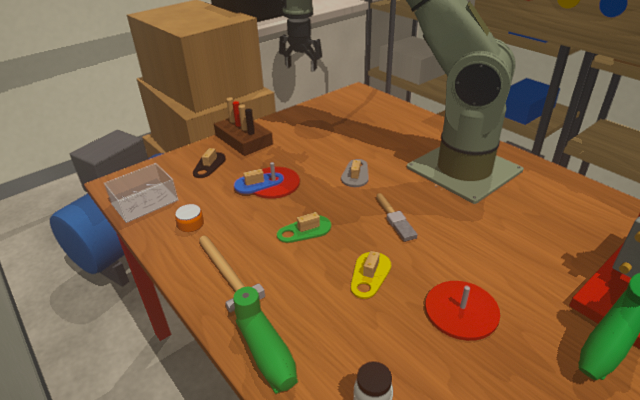

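The top view shows three things that could be the green pattern: green at (317,177), grey at (360,283) and black at (493,157). Only the one at (317,177) is green. Of the stands, the bare post is at (150,209), and the one at (410,190) carries the blue pattern. Yellow lies at (232,182). I'll measure these and confirm in a crop.

Run:
```python
from h import *
for n in ["top","scene"]:
    c=manip.camera(n); W=cloud(c); I=c["pixels"]
    H=cv2.cvtColor(I,cv2.COLOR_RGB2HSV).astype(int); h,s,v=np.moveaxis(H,2,0)
    def near(x,y,r): return np.hypot(W[...,0]-x,W[...,1]-y)<r
    for nm,x,y,lo,hi in [("green",.555,-.1,45,80),("yellow",.55,.125,25,32)]:
        m=near(x,y,.12)&(h>lo)&(h<hi)&(s>120)
        blk=near(x,y,.09)&(W[...,2]>.032)&(W[...,2]<.06)
        P=W[m]; B=W[blk]
        (rc,sz,an)=cv2.minAreaRect(B[:,:2].astype(np.float32))
        # axis from block centre to plate centre area (toward hole)
        (pc,ps,pa)=cv2.minAreaRect(P[:,:2].astype(np.float32)); 
        print(n,nm,"plate",np.round(pc,4),np.round(ps,3),round(pa,1),"z",np.median(P[:,2]).round(4),"blk",np.round(rc,4),np.round(sz,3),round(an,1),"ztop",np.median(B[:,2]).round(4))
        d=np.array(pc)-rc; print("  dir deg",np.degrees(np.arctan2(d[1],d[0])).round(1),np.hypot(*d).round(4))
    m=near(.475,.34,.12)&((h<6)|(h>174))&(s>150)
    (fc,fs,_)=cv2.minAreaRect(W[m][:,:2].astype(np.float32))
    p=near(.475,.34,.06)&(W[...,2]>.03)&(W[...,2]<.09)
    print(n,"foot",np.round(fc,4),np.round(fs,3),np.median(W[m][:,2]).round(4),"post",np.median(W[p],0).round(4),np.nanmax(W[p][:,2]).round(4),p.sum())
    if n=="top": save("crop.png",cv2.resize(I[120:240,110:350],None,fx=3.3,fy=3.3,interpolation=cv2.INTER_CUBIC))
```

```text
top green plate [ 0.5654 -0.1011] [0.078 0.144] 82.8 z 0.0078 blk [ 0.5534 -0.1022] [0.024 0.057] 74.3 ztop 0.0419
  dir deg 5.2 0.012
top yellow plate [0.5525 0.1233] [0.148 0.083] 20.4 z 0.0072 blk [0.54   0.1218] [0.057 0.024] 28.7 ztop 0.0413
  dir deg 6.7 0.0126
top foot [0.4749 0.3369] [0.157 0.154] 0.0108 post [0.474  0.334  0.0637] 0.0766 49
scene green plate [ 0.5689 -0.0964] [0.074 0.149] 72.0 z 0.0087 blk [ 0.5565 -0.0972] [0.029 0.057] 74.6 ztop 0.0422
  dir deg 3.4 0.0125
scene yellow plate [0.5528 0.1341] [0.149 0.082] 32.5 z 0.0091 blk [0.5426 0.1261] [0.057 0.024] 28.0 ztop 0.043
  dir deg 38.2 0.013
scene foot [0.4785 0.3421] [0.158 0.156] 0.0131 post [0.4801 0.3441 0.0558] 0.0766 103
```

View pics/crop.png

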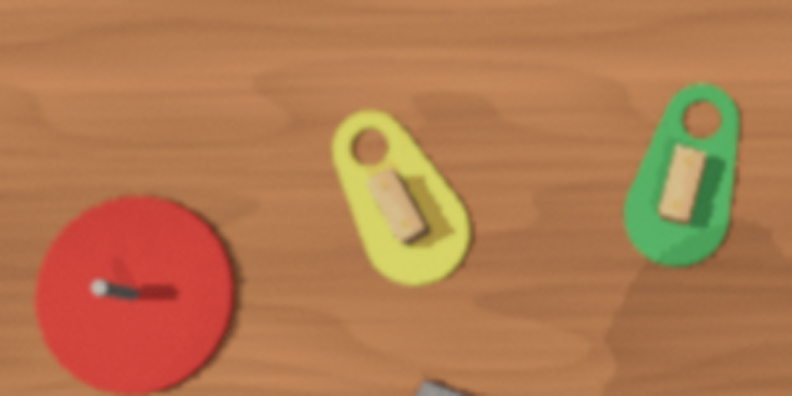

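The crop confirms it: the green pattern is on the right with its hole at the top, pointing about -15.6°. The yellow one is in the middle and the bare post with its red foot is on the left. Sizes and heights match the description (block 24×57 mm, top at 42 mm; foot 157 mm). Setting out to above the block.

```bash
python3 -m creep '[[0,0,0,0.82,1],[0,0,0,0.82,1],[0,0,0,0.82,1],[0,0,0,0.82,1],[0,0,0,0.82,1],[0,0,0,0.84,1],[0.23,-0.59,0.1,0,1],[0.23,-0.59,0.1,0,1],[0.23,-0.59,0.1,0,1],[0.23,-0.59,0.1,0,1],[0.23,-0.59,0.1,0,1],[0.23,-0.59,0.1,0,1],[0.23,-0.59,0.1,0,1],[0.23,-0.59,0.1,0,1],[0.23,-0.59,0.1,0,1],[0.23,-0.59,0.1,0,1],[0.23,-0.59,0.1,0,1],[0.23,-0.59,0.1,0,1],[0.23,-0.59,0.1,0,1],[0.23,-0.59,0.1,0,1]]'
cat > m.py <<'E'
from h import *
c=manip.camera("wrist"); W=cloud(c); s=manip.sense(); T=np.array(s["tcp_pos"]);R=np.array(s["tcp_rot"])
print("t",s["clock"],"tcp",T.round(4),"yaw",np.degrees(np.arctan2(R[1,0],R[0,0])).round(2),"w",s["width"])
b=(W[...,2]>.032)&(W[...,2]<.055)&(np.hypot(W[...,0]-.555,W[...,1]+.1)<.06)
B=W[b];(rc,sz,an)=cv2.minAreaRect(B[:,:2].astype(np.float32))
print("blk",np.round(rc,4),np.round(sz,3),round(an,1),np.median(B[:,2]).round(4),len(B))
print("delta in tool units",(R.T@(np.r_[rc,.013]-T)/.06).round(3))
save("w1.png",c["pixels"])
E
python3 m.py
```

```text
clock: 3.1
tcp_pos: [0.5532, -0.0994, 0.1471]
tcp_rot: [[0.963, -0.269, 0.0], [-0.269, -0.963, 0.0], [0.0, -0.0, -1.0]]
force: [-0.3, -0.1, 0.3]
width: 0.0853
grasp_force: 0.0
t 3.15 tcp [ 0.5555 -0.0943  0.1461] yaw -15.35 w 0.0855672804649696
blk [ 0.5532 -0.0988] [0.024 0.056] 74.1 0.0409 2409
delta in tool units [-0.016  0.089  2.219]
```

View pics/w1.png

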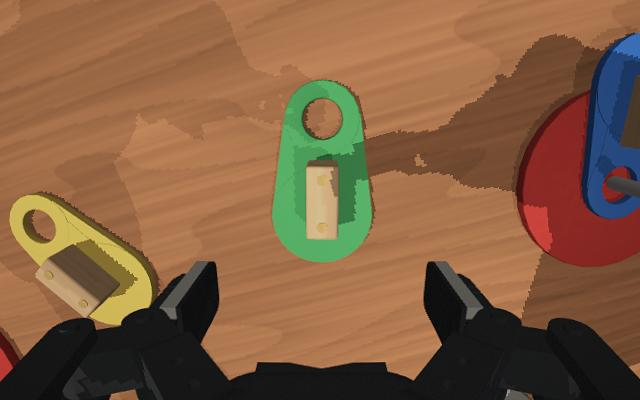

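The wrist picture shows the green block at (322,202), centred between the fingers (midline about 321), with the hole at (322,118). The arm was still settling, so I'll lower partway and measure again.

```bash
python3 -m creep '[[0,0,0.3,0,1],[0,0,0.3,0,1],[0,0,0.2,0,1],[0,0,0,0,1],[0,0,0,0,1]]'; python3 m.py
```

```text
clock: 3.78
tcp_pos: [0.5527, -0.1007, 0.0999]
tcp_rot: [[0.963, -0.27, 0.001], [-0.27, -0.963, -0.0], [0.001, -0.0, -1.0]]
force: [-0.1, 0.5, 0.3]
width: 0.0851
grasp_force: 0.0
t 3.825 tcp [ 0.5527 -0.1007  0.0999] yaw -15.64 w 0.08537246250661633
blk [ 0.553 -0.099] [0.024 0.056] 73.7 0.0409 3515
delta in tool units [-0.003 -0.029  1.449]
```

```bash
python3 -m creep '[[0,-0.03,0.4,0,1],[0,0,0.4,0,1],[0,0,0.35,0,1],[0,0,0.2,0,1],[0,0,0.1,0,1],[0,0,0,0,1],[0,0,0,0,0],[0,0,0,0,0],[0,0,0,0,0],[0,0,0,0,0],[0,0,0,0,0],[0,0,0,0,0],[0,0,0,0,0],[0,0,0,0,0]]'
```

```text
clock: 5.58
tcp_pos: [0.553, -0.0989, 0.0126]
tcp_rot: [[0.963, -0.27, 0.0], [-0.27, -0.963, 0.0], [0.0, -0.0, -1.0]]
force: [-0.5, -0.0, 6.8]
width: 0.0234
grasp_force: 59.9
```

```bash
python3 -m creep '[[0,0,-0.2,0,0],[0,0,-0.5,0,0],[0,0,-0.6,0,0],[0,0,-0.6,0,0],[0,0,-0.4,0,0],[0,0,-0.1,0,0],[0,0,0,0,0]]'; python3 -m creep '[[-0.15,-0.24,0,0,0],[-0.3,-0.48,0,0,0],[-0.3,-0.48,0,0,0],[-0.3,-0.48,0,0,0],[-0.3,-0.48,0,0,0],[-0.3,-0.48,0,0,0],[-0.3,-0.48,0,0,0],[-0.3,-0.48,0,0,0],[-0.3,-0.48,0,0,0],[-0.3,-0.48,0,0,0],[-0.3,-0.48,0,0,0],[-0.3,-0.48,0,0,0],[-0.3,-0.48,0,0,0],[-0.3,-0.48,0,0,0],[-0.15,-0.21,0,0,0],[0,0,0,0,0],[0,0,0,0,0],[0,0,0,0,0]]'
cat > m2.py <<'E'
from h import *
import sys
s=manip.sense(); T=np.array(s["tcp_pos"]);R=np.array(s["tcp_rot"])
print("t",s["clock"],"tcp",T.round(4),"yaw",np.degrees(np.arctan2(R[1,0],R[0,0])).round(2),"w",s["width"])
for n in sys.argv[1].split(","):
    c=manip.camera(n); W=cloud(c); I=c["pixels"]
    h,sa,v=np.moveaxis(cv2.cvtColor(I,cv2.COLOR_RGB2HSV).astype(int),2,0)
    hole=None
    g=(h>45)&(h<80)&(sa>110)&(np.hypot(W[...,0]-T[0],W[...,1]-T[1])<.13)
    G=W[g]; print(n,"plate z",np.median(G[:,2]).round(4),len(G))
    if n!="scene":
        d=G-G.mean(0); A=np.linalg.svd(d[::5],full_matrices=0)[2][2]; print(" normal",(A*np.sign(A[2])).round(3))
        cs,hi=cv2.findContours(g.astype(np.uint8),cv2.RETR_CCOMP,cv2.CHAIN_APPROX_NONE)
        for k,q in enumerate(cs):
            if hi[0][k][3]>=0 and cv2.contourArea(q)>40:
                (x,y),r=cv2.minEnclosingCircle(q); a=cv2.contourArea(q)
                # ray through top-plane of plate
                p=cv2.undistortPoints(np.array([[[x,y]]]),c["K"],np.array([c["k1"],0,0,0,0.]))[0,0]
                d0=c["R"].T@np.r_[p,1]; o=-c["R"].T@c["t"]; X=o+d0*(np.median(G[:,2])-o[2])/d0[2]
                print(" hole px",round(x),round(y),round(r,1),"fill",round(a/np.pi/r/r,2),X.round(4)); 
    p=(np.hypot(W[...,0]-.4765,W[...,1]-.339)<.04)&(W[...,2]>.025)&(W[...,2]<.082)&~g&(sa<90)
    if p.sum(): print(" post",np.median(W[p],0).round(4),W[p][:,2].max().round(4),p.sum())
    f=((h<6)|(h>174))&(sa>150)&(np.hypot(W[...,0]-.4765,W[...,1]-.339)<.12)
    if f.sum(): print(" foot",*[np.round(k,4) for k in cv2.minAreaRect(W[f][:,:2].astype(np.float32))[:2]])
    print(" want hole from tcp",(T+.06*R[:,0]).round(4))
    save(sys.argv[2]+n+".png",I)
E
python3 m2.py wrist,top,scene a
```

```text
clock: 6.45
tcp_pos: [0.5528, -0.0987, 0.1561]
tcp_rot: [[0.963, -0.27, -0.0], [-0.27, -0.963, 0.0], [-0.0, -0.0, -1.0]]
force: [-0.2, -0.3, -3.0]
width: 0.0231
grasp_force: 58.9
clock: 8.7
tcp_pos: [0.4189, 0.3547, 0.1564]
tcp_rot: [[0.963, -0.271, 0.0], [-0.271, -0.963, -0.0], [0.0, 0.0, -1.0]]
force: [-0.3, 0.1, -1.3]
width: 0.0233
grasp_force: 59.1
t 8.7 tcp [0.4189 0.3547 0.1564] yaw -15.73 w 0.023306459092053592
wrist plate z 0.1504 22995
 normal [ 0.018 -0.021  1.   ]
 hole px 322 126 39.3 fill 0.96 [0.4778 0.3388 0.1504]
 post [0.4758 0.3408 0.0724] 0.0747 267
 foot [0.487  0.3395] [0.1408 0.1614]
 want hole from tcp [0.4767 0.3384 0.1564]
top plate z 0.1504 1026
 normal [0.189 0.94  0.284]
 hole px 126 204 8.9 fill 0.82 [0.475  0.3334 0.1504]
 post [0.4739 0.3333 0.0592] 0.0752 32
 foot [0.4779 0.3306] [0.1584 0.1449]
 want hole from tcp [0.4767 0.3384 0.1564]
scene plate z 0.1525 1019
 post [0.4803 0.3442 0.056 ] 0.0775 93
 foot [0.4782 0.3417] [0.1575 0.1562]
 want hole from tcp [0.4767 0.3384 0.1564]
```

View pics/awrist.png

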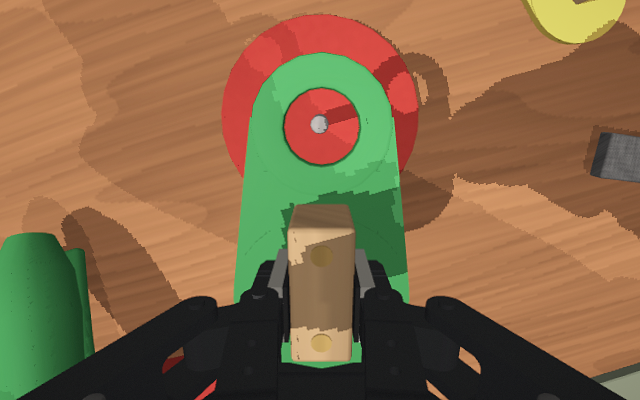

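The wrist view shows the post top at (319,124) inside the hole, which is centred at (322,126), so it's only 2–3 mm off. I'll correct that, check the clearance to the green last on the left, and then lower.

```bash
python3 - <<'E'
from h import *
W=cloud(manip.camera("top")); Q=W[(W[...,2]>.03)&(W[...,1]>.45)&(W[...,1]<.8)&(W[...,0]<.6)]
for lo in (.03,.1,.2,.3):
    q=Q[(Q[:,2]>lo)&(Q[:,2]<lo+.1)]
    if len(q): print(lo,len(q),"min y",q[q[:,1].argmin()].round(3))
E
python3 -m creep '[[-0.04,-0.02,0.2,0,0],[0,0,0.3,0,0],[0,0,0.3,0,0],[0,0,0.3,0,0],[0,0,0.2,0,0],[0,0,0,0,0],[0,0,0,0,0]]'; python3 m2.py wrist b
```

```text
0.03 1839 min y [0.161 0.486 0.032]
0.1 1443 min y [0.142 0.509 0.171]
0.2 12 min y [0.166 0.516 0.201]
clock: 9.78
tcp_pos: [0.4166, 0.3576, 0.0788]
tcp_rot: [[0.963, -0.27, 0.0], [-0.27, -0.963, 0.0], [0.0, -0.001, -1.0]]
force: [-0.1, -0.6, -1.5]
width: 0.0229
grasp_force: 59.0
t 9.775 tcp [0.4166 0.3576 0.0788] yaw -15.64 w 0.022861529087956193
wrist plate z 0.0727 23009
 normal [ 0.013 -0.005  1.   ]
 hole px 321 126 39.2 fill 0.96 [0.4756 0.3419 0.0727]
 post [0.4755 0.341  0.0725] 0.0745 650
 foot [0.479  0.3403] [0.1669 0.1249]
 want hole from tcp [0.4744 0.3414 0.0788]
```

View pics/bwrist.png

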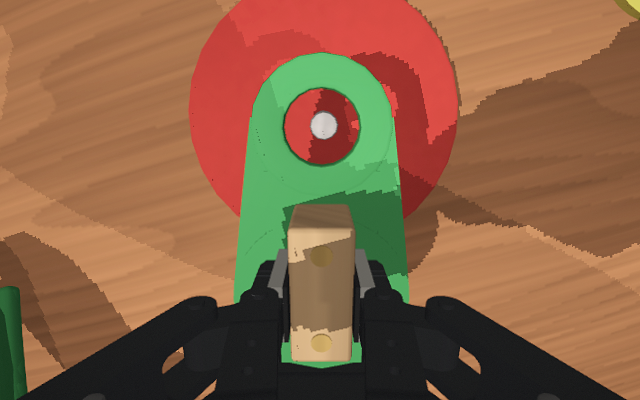

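The post at (323,125) is centred in the hole at (321,126), with the post top just entering. Lowering to just above the foot and watching the force.

```bash
python3 -m creep '[[0,0,0.2,0,0],[0,0,0.25,0,0],[0,0,0.2,0,0],[0,0,0.13,0,0],[0,0,0.06,0,0],[0,0,0,0,0],[0,0,0,0,0]]'; python3 -m creep '[[0,0,0.03,0,0],[0,0,0.02,0,0],[0,0,0,0,0],[0,0,0,0,0]]'
```

```text
clock: 10.7
tcp_pos: [0.4166, 0.3575, 0.0283]
tcp_rot: [[0.963, -0.27, 0.0], [-0.27, -0.963, 0.0], [0.0, -0.0, -1.0]]
force: [-0.5, -0.7, -0.8]
width: 0.0233
grasp_force: 59.0
clock: 11.2
tcp_pos: [0.4165, 0.3575, 0.025]
tcp_rot: [[0.963, -0.27, 0.0], [-0.27, -0.963, 0.0], [0.0, -0.0, -1.0]]
force: [-0.6, -0.3, -1.4]
width: 0.0229
grasp_force: 59.0
```

Not touching yet; creeping down until there is contact.

```bash
python3 -m creep '[[0,0,0.015,0,0],[0,0,0,0,0],[0,0,0,0,0]]'; python3 -m creep '[[0,0,0.02,0,0],[0,0,0,0,0],[0,0,0,0,0]]'
```

```text
clock: 11.58
tcp_pos: [0.4165, 0.3575, 0.0246]
tcp_rot: [[0.963, -0.27, 0.0], [-0.27, -0.963, 0.0], [-0.0, -0.001, -1.0]]
force: [-2.2, -1.4, 13.3]
width: 0.023
grasp_force: 60.7
clock: 11.95
tcp_pos: [0.4165, 0.3575, 0.0246]
tcp_rot: [[0.963, -0.27, 0.0], [-0.27, -0.963, 0.001], [-0.0, -0.001, -1.0]]
force: [-9.3, -6.1, 40.3]
width: 0.0228
grasp_force: 64.6
```

Contact at the expected height (0.0246). I'll ease off the pressure, open, and lift clear.

```bash
python3 -m creep '[[0,0,-0.025,0,0],[0,0,0,0,0],[0,0,0,0,0]]'; python3 -m creep '[[0,0,0,0,0.6],[0,0,0,0,0.8],[0,0,0,0,1],[0,0,0,0,1],[0,0,0,0,1],[0,0,0,0,1],[0,0,0,0,1],[0,0,-0.15,0,1],[0,0,-0.3,0,1],[0,0,-0.5,0,1],[0,0,-0.5,0,1],[0,0,-0.5,0,1],[0,0,0,0,1],[0,0,0,0,1]]'; python3 m2.py wrist,scene c
```

```text
clock: 12.32
tcp_pos: [0.4166, 0.3575, 0.0246]
tcp_rot: [[0.963, -0.27, 0.0], [-0.27, -0.963, 0.0], [0.0, -0.0, -1.0]]
force: [-1.9, -1.0, 9.3]
width: 0.023
grasp_force: 60.6
clock: 14.08
tcp_pos: [0.4162, 0.3574, 0.1412]
tcp_rot: [[0.963, -0.27, -0.0], [-0.27, -0.963, 0.0], [-0.0, 0.0, -1.0]]
force: [-0.4, 0.3, -0.8]
width: 0.0852
grasp_force: 0.0
t 14.075 tcp [0.4162 0.3574 0.1412] yaw -15.64 w 0.08521548124829927
wrist plate z 0.0188 11642
 normal [-0.023 -0.098  0.995]
 hole px 320 205 45.9 fill 0.48 [0.4114 0.36   0.0188]
 hole px 321 118 23.0 fill 0.93 [0.475  0.3415 0.0188]
 post [0.4757 0.3409 0.0726] 0.0746 298
 foot [0.4813 0.3396] [0.1646 0.1527]
 want hole from tcp [0.474  0.3412 0.1412]
scene plate z 0.0209 898
 post [0.48   0.3441 0.0551] 0.077 104
 foot [0.4854 0.3412] [0.1576 0.1435]
 want hole from tcp [0.474  0.3412 0.1412]
```

View pics/cscene.png

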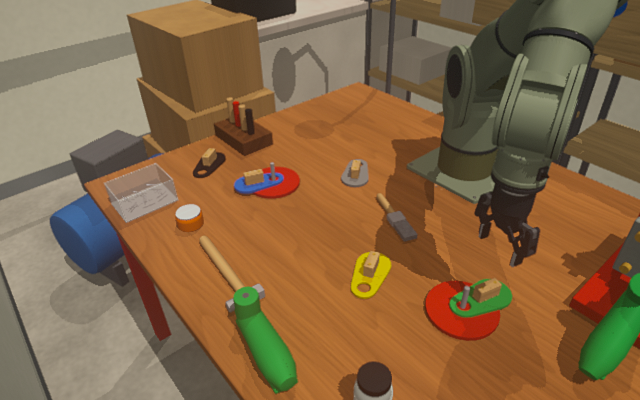

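The scene shows the green pattern at (482,297) flat on the red foot, with the post through its hole at (464,297). Its top is at about 20 mm, as it should be. Yellow at (370,273) is undisturbed and the gripper is clear.

```bash
python3 -c "
from rig import manip
print(manip.finish_job())"
```

```text
the job is handed in; nothing more can be done
None
```

The green pattern hangs by its hole on the empty post, flat on the red foot and released, with the yellow pattern untouched; I handed the job in at about 14 s.

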